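# Stroke the volume bar up to the house mark

### The arm

A 6-joint arm with a two-finger parallel gripper is mounted at the origin on a cart in front of the work surface, level with it; the furniture and walls round the work are solid. World frame = base frame: x ahead of the robot, y to its left, z up, the work surface at z = 0. Lengths are in m, angles in rad, forces in N, time in s.
With the tool pointing down it reaches from about 0.25 to 0.775 m from the base axis. Payload 4 kg.
Tool frame: the origin (TCP) lies at the very end of the fingers, on their centre line; the grasp point (between the pads) lies 19 mm behind it (robot.pinch_z is the distance from the TCP to the grasp point, in m); z points along the fingers, y is the line along which they close (so a half turn about z gives the same grasp; the last joint's range is limited). The gripper opens to 94 mm and grips with 3 to 60 N. Pads are 16 mm wide; open, the fingers measure 119 mm over their backs; the gripper's body (75 mm by 177 mm) begins 78 mm behind the grasp point.
Start: joints at [-1.409, 0.087, 1.371, -0, 1.684, -0.103], TCP at [0.144, -0.531, 0.206] pointing down, gripper open.
Joint ranges: [-3.1, 3.1], [-0.76, 2.03], [0.27, 2.55], [-1.08, 4.22], [0.17, 2.65], [-2.57, 2.57]. Speed limits (rad/s): [2.79, 2.79, 3.14, 3.14, 3.14, 3.14].

### API

Orientations are given as [roll, pitch, yaw] about the fixed x, y, z axes, in that order (R = Rz(yaw) Ry(pitch) Rx(roll)).
In Python, from bench import robot gives the robot as it stands.
- The arm moves only by the tool arm_command, never from a script. Its argument "targets" is one flat list of numbers, 7 for each row, row after row: the turn, a rotation vector about the tool's x, y, z in degrees, then the shift along the tool's x, y, z in mm, then the closure, from -1 (fully open) to 1 (shut). In form: [ax, ay, az, x, y, z, hand, ax, ay, az, x, y, z, hand, ...]. A call has 1 to 20 rows; each row is the pose to reach, as a shift and turn from the pose commanded when the call began, along the tool's axes at that moment; what a row does not reach only later rows make up. A row lasts 1/10 s, in which the tool goes at most 50 mm and 8.59 degrees, less where a joint would pass 70% of its speed; a pose out of reach is approached as far as the arm can. A call with a gripper value outside its range is refused whole. The fingers move at their own pace and stop on an object; the grip force is fixed at half the most. Time passes only in rows, so rows that repeat a pose let the fingers close. It gives the time, the measured TCP pose, the force, the opening and the grip force at its end, in the units of the state.
- robot.get_obs(): the state, without advancing time (a new reading comes with each control period).
- robot.snapshot(name): name is "side" or "top"; returns a dict with "color" (384x512x3 uint8, red, green, blue), "range_z" (384x512 float32, m along the optical axis (not along the pixel's ray), 0 where there is no reading), "fx", "fy", "cx", "cy" (pixels), "T" (4x4, takes a point from camera to world coordinates). Camera axes: x right, y down, z forward; pixel columns grow to the right and rows downward; lengths in m; the calibration is good to about 2 mm. A picture is of the moment at which its call begins.
- robot.close_job(): hands the job in; it is judged then, once.
The state is a dict: "time": time; "joint_positions": joint angles; "qvel": joint speeds; "joint_torque": joint torques, N m; "tool_pos": TCP position; "ee_rot": TCP orientation; "wrist_force": force on the tool from outside, world axes, zero at the start; "wrist_torque": the same for the moment, N m; "width": finger opening in m; "finger_force": force on a finger pad.
Only numpy, scipy, OpenCV 4.12 (cv2) and the standard library are available. Lean on these libraries where they do the work, as an engineer would, in place of code of your own. Each camera call takes 0.05 s, during which the arm holds its last target. There are 200 camera calls.

### The job

Turn the music up to the house level on the curved volume bar: press the bar lightly down with the fingertips at its quiet end (the left end, where the scale ticks are shortest) and, keeping it lightly pressed without lifting off, stroke along its curve until the fingertips are level with the small steel clip that sticks out over the far edge of the housing, without running past it. The program finishes while holding: stay there, still pressing the bar lightly. Nothing is picked up, and the tamper, dosing cup, teaspoon and leveller around it stay where they are.

Things in the scene. Friction and masses are not known exactly. Their poses are not given: they have to be found in the camera images.
- volume_panel: Black curved volume control fixed to the counter: housing 64 mm wide (foot 68), 28 tall, about 300 long; a round aluminium bar, 20 mm thick, runs along its middle line, an arc of radius 280 mm. Origin: on the counter under the middle of the arc, z up. Bar at angle a: x = 280 cos a - 280, y = 280 sin a (mm), a = +0.42 rad (quiet end, robot's left) to -0.42 (loud end). Over 15 N on it is too hard
- bar (a joint): how far the whole bar is pressed down, level all along: 0 = up (top 46 mm above the counter), 0.010 m = on its stop (still above housing and clip). Spring: about 1.2 N to start it, then 0.4 N per mm, so about 3 N at 5 mm; on its stop the force rises steeply. Counts as pressed from 1 mm
- quiet_end (a point): point on the top of the unpressed bar's middle line at its quiet end (angle +0.41 rad), where the stroke starts; the ticks on the near side of the housing are shortest here and lengthen towards the loud end
- way_1 (a point): point on top of the unpressed bar's middle line at angle +0.26 rad, first point on the way
- way_2 (a point): the same at +0.12 rad, second point on the way
- way_3 (a point): the same at -0.02 rad, third point on the way
- loud_end (a point): the same at -0.41 rad, the loud end
- clip_mark (a point): end of the stroke: point on top of the unpressed bar's middle line level with the clip, a fixed flat steel tongue 16 mm wide along the bar, on the far edge of the housing, reaching 20 to 56 mm out from the middle line, 31 mm above the counter (rivet 34), anywhere in the loud half (angle -0.14 to -0.40 rad). Its x axis points outward to the clip, its y axis along the bar towards the quiet end
- tamper: loose hand tamper standing upright, 58 mm wide, 102 mm tall; origin centre of its underside. Leave alone
- dosing_cup: loose steel dosing cup, 60 mm wide, 52 mm tall; origin centre of its underside. Leave alone
- teaspoon: loose teaspoon lying flat, 130 x 26 x 11 mm, long along its x; origin centre of its underside. Leave alone
- leveller: loose round black coffee leveller, 64 mm wide, 36 mm tall; origin centre of its underside. Leave alone

How it is judged:
On the way, in this order (a step that is already met when the one before it is completed fails the run):
1. the bar is pressed with the fingertips at its quiet end (within 15 mm) (value of joint bar above 0.001 m and horizontal distance between the grasp point and quiet_end below 0.015 m and contact force between the fingers and volume_panel above 0.3 N), for 0.2 s.
2. the stroke passes the first point (within 15 mm) with the bar pressed (value of joint bar above 0.001 m and horizontal distance between the grasp point and way_1 below 0.015 m), for 0.05 s.
3. the stroke passes the second point (within 15 mm) with the bar pressed (value of joint bar above 0.001 m and horizontal distance between the grasp point and way_2 below 0.015 m), for 0.05 s.
4. the stroke passes the third point (within 15 mm) with the bar pressed (value of joint bar above 0.001 m and horizontal distance between the grasp point and way_3 below 0.015 m), for 0.05 s.
At the end, for the whole second after the job is handed in: the fingertips rest on the bar within 12 mm of level with the clip, the bar held lightly pressed 1 to 9 mm down with 0.5 to 10 N; the bystanders are within 15 mm of where they stood (value of joint bar between 0.001 and 0.009 m and horizontal distance between the grasp point and clip_mark below 0.012 m and contact force between the fingers and volume_panel between 0.5 and 10 N and distance of each of tamper, dosing_cup, teaspoon, leveller from where it was at the start of the episode below 0.015 m); the arm keeps its last pose, push and grip.
It fails at once if the panel is pressed too hard (over 15 N) (contact force between the arm and volume_panel above 15 N).
It fails at once if the fingertips are over the stroke, close above the bar, with the bar not pressed (lifted off on the way) (value of joint bar below 0.0005 m and (distance between the grasp point and way_1 below 0.032 m or distance between the grasp point and way_2 below 0.032 m or distance between the grasp point and way_3 below 0.032 m)).
It fails at once if the stroke runs more than 20 mm past the clip with the bar pressed (value of joint bar above 0.001 m and y of the grasp point in the frame of clip_mark below -0.02 m).
It fails at once if a bystander (tamper, dosing cup, teaspoon, leveller) is pushed away or lifted (moved over 15 mm) (distance of any of tamper, dosing_cup, teaspoon, leveller from where it was at the start of the episode above 0.015 m).
It also fails if it takes over 40 s, if anything falls off the work surface, if the arm or the gripper's body presses on something with over 40 N, if the wrist force passes 120 N, or if a joint passes its speed limit or range.

## Working session

There is one attempt and no reset: what is moved stays moved. The work goes in short steps, Python scripts to look and compute and a tool call to move; the robot and the scene stay as the last step left them, time stands still between calls to the robot, and variables do not carry over. Pictures are saved under pics/ and viewed, at most 10 in all, crops included, and the job is handed in when it is done.

Besides the shell and the picture viewer there is one more tool, called after "Request:" as name(argument=value, ...) on one line, values as JSON. arm_command: Moves the arm, as the interface text tells. Its arguments: {"type":"object","properties":{"targets":{"type":"array"}},"required":["targets"]}

```bash
mkdir -p pics; ls; python3 - <<'E'
from bench import robot
import cv2,numpy as np
o=robot.get_obs();print({k:np.round(v,3) for k,v in o.items()})
for n in("top","side"):
    s=robot.snapshot(n);np.savez(n+"0.npz",**s);cv2.imwrite(f"pics/{n}0.png",s["color"][:,:,::-1]);print(n,s["fx"],s["cx"],s["cy"],s["T"].round(3).tolist())
E
```

```text
pics
{'time': np.float64(0.0), 'joint_positions': array([-1.409,  0.088,  1.372,  0.   ,  1.684, -0.103]), 'qvel': array([-0.   , -0.   ,  0.001, -0.001,  0.   ,  0.002]), 'joint_torque': array([-1.0000e-03, -3.4019e+01, -3.0242e+01,  7.2000e-02,  3.3000e-02,
       -0.0000e+00]), 'tool_pos': array([ 0.144, -0.53 ,  0.204]), 'ee_rot': array([-3.139, -0.   ,  0.265]), 'wrist_force': array([ 0.204, -0.3  ,  0.299]), 'wrist_torque': array([0.054, 0.003, 0.025]), 'finger_force': np.float64(0.0), 'width': np.float64(0.094)}
top 412.37671532481676 254.21901082135219 193.3094295746852 [[0.028, -0.99, 0.14, 0.409], [-0.999, -0.025, 0.023, 0.138], [-0.019, -0.141, -0.99, 1.012], [0.0, 0.0, 0.0, 1.0]]
side 379.2966631132954 263.62310914861916 190.1272307810437 [[0.998, 0.052, -0.042, 0.592], [0.063, -0.549, 0.833, -0.579], [0.02, -0.834, -0.551, 0.527], [0.0, 0.0, 0.0, 1.0]]
```

View pics/top0.png

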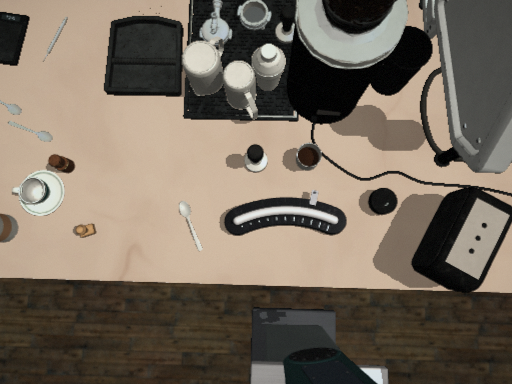

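View pics/side0.png

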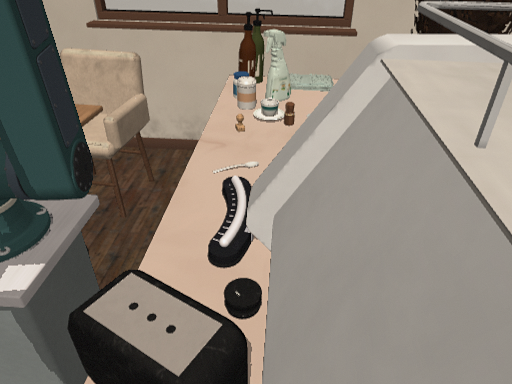

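The top view shows the panel at about (285,216), with the bar running from (235,218) to (340,220). The clip is at about (314,198), the tamper at (256,158), the cup at (308,157), the spoon at (190,225) and the leveller at (382,201). The side view shows the same panel, partly hidden by the machine.

```bash
cat > h.py <<'E'
import numpy as np,cv2
from scipy.optimize import least_squares
def load(n):return dict(np.load(n))
def cast(s,uv,z):
    uv=np.atleast_2d(uv).astype(float);T=s["T"]
    d=np.c_[(uv[:,0]-s["cx"])/s["fx"],(uv[:,1]-s["cy"])/s["fy"],np.ones(len(uv))]@T[:3,:3].T
    return T[:3,3]+d*((z-T[2,3])/d[:,2])[:,None]
def pts(s):
    v,u=np.mgrid[:384,:512];z=s["range_z"]
    c=np.stack([(u-s["cx"])/s["fx"]*z,(v-s["cy"])/s["fy"]*z,z],-1)
    return c@s["T"][:3,:3].T+s["T"][:3,3]
E
python3 - <<'E'
from h import *
s=load("top0.npz");c=s["color"];P=pts(s)
sub=(slice(185,245),slice(215,355))
roi=np.zeros((384,512),bool);roi[sub]=1
hull=cv2.morphologyEx((roi&(c.max(2)<70)).astype(np.uint8),cv2.MORPH_OPEN,np.ones((2,2)))
m=(roi&(c.min(2)>150)&(c.max(2).astype(int)-c.min(2)<30)).astype(np.uint8)
n,l,st,ce=cv2.connectedComponentsWithStats(m)
for i in range(1,n):
    if st[i,4]>3: print(st[i],ce[i].round(1),P[l==i].mean(0).round(3), c[l==i].mean(0).round())
i=1+np.argmax(st[1:,4]);b=np.argwhere(l==i)[:,::-1]
w=cast(s,b,0.041);print("bar z",np.percentile(P[l==i][:,2],[5,50,95]))
f=lambda p:np.hypot(w[:,0]-p[0],w[:,1]-p[1])-.28
r=least_squares(f,[w[:,0].mean()-.28,w[:,1].mean()]);C=r.x
a=np.arctan2(w[:,1]-C[1],w[:,0]-C[0]);print("C",C,"rms",f(C).std(),"rng",f(C).min(),f(C).max(),"ang",a.min(),a.max(),"mid",(a.min()+a.max())/2)
# housing outline
hp=cv2.morphologyEx(((roi&(c.max(2)<90))|(l==i)).astype(np.uint8),cv2.MORPH_CLOSE,np.ones((5,5)))
n2,l2,st2,ce2=cv2.connectedComponentsWithStats(hp);j=1+np.argmax(st2[1:,4]);print(st2[j])
w2=cast(s,np.argwhere(l2==j)[:,::-1],.02);a2=np.arctan2(w2[:,1]-C[1],w2[:,0]-C[0]);rr=np.hypot(*(w2[:,:2]-C).T)-.28
print("housing ang",a2.min(),a2.max(),"r",np.percentile(rr,[1,99]))
cv2.imwrite("pics/crop.png",cv2.resize(c[185:245,215:355,::-1],None,fx=5.7,fy=5.7,interpolation=cv2.INTER_CUBIC))
E
```

```text
[310 190   9  15  87] [313.7 197.3] [0.543 0.018 0.03 ] [188. 186. 185.]
[234 207 104  17 713] [284.9 213.4] [0.501 0.088 0.046] [212. 211. 208.]
bar z [0.04079191 0.04476328 0.04801699]
C [0.23044982 0.07661994] rms 0.00460702475968196 rng -0.008258404944966935 0.008136864237289099 ang -0.41201597491410724 0.4809838498252904 mid 0.034483937455591585
[ 224  198  122   37 3266]
housing ang -0.49660534155618197 0.5762086677276748 r [-0.03399162  0.03175512]
```

View pics/crop.png

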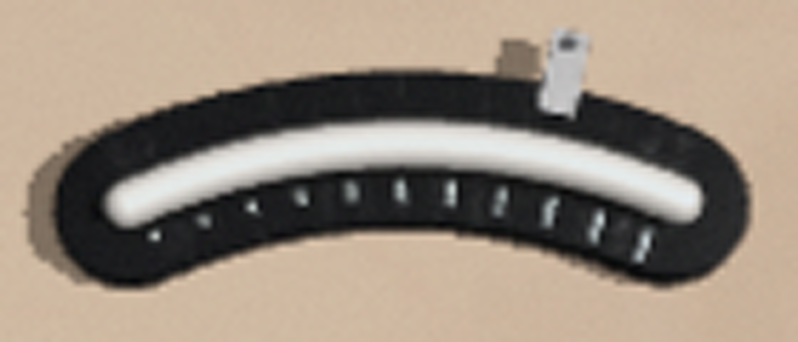

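```bash
python3 - <<'E'
from h import *
s=load("top0.npz");c=s["color"];P=pts(s)
C=np.array([.23045,.07662]);yaw=.0345
m=np.zeros((384,512),np.uint8);m[186:208,306:322]=1
m=(m>0)&(c.min(2)>130)&(c.max(2).astype(int)-c.min(2)<25)
w=cast(s,np.argwhere(m)[:,::-1],.031);a=np.arctan2(w[:,1]-C[1],w[:,0]-C[0])
r=np.hypot(*(w[:,:2]-C).T)-.28
n=(m.sum());ac=a.mean()-yaw;print("clip",n,"a",ac,np.percentile(a-yaw,[3,97]).mean(),"r",r.min(),r.max(),"width",(a.max()-a.min())*.32)
for nm,q in[("q",.41),("w1",.26),("w2",.12),("w3",-.02),("clip",ac)]:
    print(nm,(C+.28*np.array([np.cos(q+yaw),np.sin(q+yaw)])).round(4))
for nm,R in[("toaster",(185,290,412,512)),("region",(0,250,200,512)),("rightmachine",(0,175,420,512)),("tamper",(140,175,243,270)),("cup",(140,172,295,322))]:
    A=P[R[0]:R[1],R[2]:R[3]].reshape(-1,3);A=A[(A[:,2]>.03)&(A[:,2]<.9)];print(nm,A.min(0).round(3),A.max(0).round(3))
# check with side view: reproject bar bright mask
s2=load("side0.npz");c2=s2["color"];R=np.zeros((384,512),bool);R[172:262,205:252]=1
mm=(R&(c2.min(2)>185)).astype(np.uint8);k,l,st,ce=cv2.connectedComponentsWithStats(mm);i=1+np.argmax(st[1:,4])
w=cast(s2,np.argwhere(l==i)[:,::-1],.041);print(st[i],"side r",np.percentile(np.hypot(*(w[:,:2]-C).T)-.28,[5,50,95]),"ang",np.ptp(a:=np.arctan2(w[:,1]-C[1],w[:,0]-C[0])-yaw),a.min(),a.max())
E
```

```text
clip 90 a -0.2164072659833308 -0.21597924774652832 r 0.020178952873108502 0.05534401350595902 width 0.016183340151885873
q [0.4832 0.197 ]
w1 [0.4984 0.1579]
w2 [0.5071 0.1197]
w3 [0.5104 0.0807]
clip [0.5058 0.026 ]
toaster [ 0.338 -0.385  0.03 ] [ 0.562 -0.208  0.16 ]
region [ 0.426 -0.385  0.03 ] [1.055 0.307 0.494]
rightmachine [ 0.559 -0.306  0.03 ] [ 1.055 -0.191  0.411]
tamper [0.616 0.142 0.032] [0.653 0.179 0.106]
cup [0.613 0.004 0.03 ] [0.683 0.062 0.057]
[220 175  25  70 469] side r [-0.00633851  0.00060551  0.00678205] ang 0.9273404746654813 -0.4549414069913358 0.4723990676741455
```

Request:
arm_command(targets=[0, 0, 2, 10, -13, -10, 1, 0, 0, 4, 30, -40, -25, 1, 0, 0, 6, 60, -78, -40, 1, 0, 0, 8, 90, -117, -56, 1, 0, 0, 10, 120, -156, -56, 1, 0, 0, 12, 150, -195, -56, 1, 0, 0, 14, 180, -235, -56, 1, 0, 0, 15.2, 210, -274, -56, 1, 0, 0, 15.2, 240, -310, -56, 1, 0, 0, 15.2, 270, -337, -56, 1, 0, 0, 15.2, 300, -364, -56, 1, 0, 0, 15.2, 330, -395, -56, 1, 0, 0, 15.2, 360, -428, -56, 1, 0, 0, 15.2, 390, -462, -56, 1, 0, 0, 15.2, 420, -497, -56, 1, 0, 0, 15.2, 450, -532, -56, 1, 0, 0, 15.2, 480, -567, -56, 1, 0, 0, 15.2, 505, -598, -40, 1, 0, 0, 15.2, 516, -611, -10, 1, 0, 0, 15.2, 518, -613, 20, 1])

```text
time: 2.1
tool_pos: [0.4839, 0.1987, 0.1839]
ee_rot: [-3.141, 0.0, 0.003]
wrist_force: [-0.5, -1.0, 0.2]
width: 0.0004
finger_force: 0.0
```

```bash
python3 - <<'E'
from bench import robot
import cv2,numpy as np
s=robot.snapshot("top");np.savez("top1.npz",**s);cv2.imwrite("pics/top1.png",s["color"][100:300,150:420,::-1].repeat(2,0).repeat(2,1))
o=robot.get_obs();print({k:np.round(v,4).tolist() for k,v in o.items()})
E
```

```text
{'time': 2.15, 'joint_positions': [0.2799, 0.0354, 1.481, 0.0002, 1.6372, 1.8487], 'qvel': [-0.0271, -0.0101, 0.0053, -0.0075, 0.118, -0.0081], 'joint_torque': [0.5202, -43.5778, -41.8678, 0.0091, -0.5429, 0.0282], 'tool_pos': [0.4805, 0.1971, 0.1773], 'ee_rot': [3.1385, 0.0116, 0.0019], 'wrist_force': [-1.8548, -0.0434, -4.2494], 'wrist_torque': [-0.036, 0.0872, -0.0079], 'finger_force': 0.0, 'width': 0.0006}
```

View pics/top1.png

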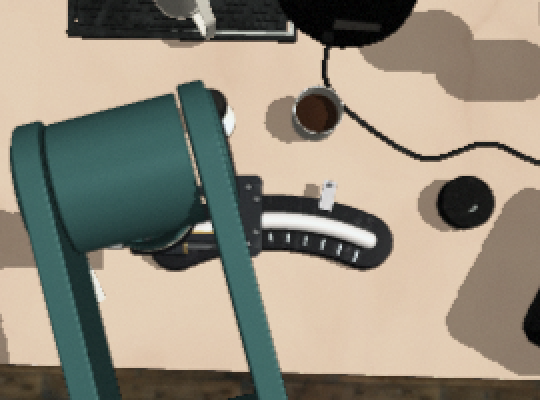

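The arm hovers over the quiet end at about (200,215) in the doubled crop, and the clip (328,195) and bystanders are clear. Next I descend.

Request:
arm_command(targets=[0, 0, 0, 0, 0, 10, 1, 0, 0, 0, 0, 0, 30, 1, 0, 0, 0, 0, 0, 55, 1, 0, 0, 0, 0, 0, 80, 1, 0, 0, 0, 0, 0, 100, 1, 0, 0, 0, 0, 0, 112, 1, 0, 0, 0, 0, 0, 118, 1, 0, 0, 0, 0, 0, 120, 1, 0, 0, 0, 0, 0, 120, 1, 0, 0, 0, 0, 0, 120, 1, 0, 0, 0, 0, 0, 120, 1, 0, 0, 0, 0, 0, 120, 1])

```text
time: 3.35
tool_pos: [0.4838, 0.1965, 0.0661]
ee_rot: [-3.141, -0.001, -0.0]
wrist_force: [0.1, 0.8, -0.2]
width: 0.0005
finger_force: 0.0
```

```bash
python3 - <<'E'
from bench import robot
import numpy as np
for i in range(3):
    s=robot.snapshot("side");o=robot.get_obs();print(o["time"],o["tool_pos"].round(4),o["ee_rot"].round(4),o["wrist_force"].round(2))
E
```

```text
3.4 [0.4837 0.1965 0.0659] [-3.1415e+00 -9.0000e-04 -4.0000e-04] [ 0.68 -0.59 -0.19]
3.45 [0.4836 0.1964 0.0657] [-3.1415e+00 -5.0000e-04 -4.0000e-04] [ 0.35  0.22 -0.51]
3.5 [0.4835 0.1964 0.0656] [ 3.1415e+00 -3.0000e-04 -4.0000e-04] [-0.75  0.25  0.21]
```

Request:
arm_command(targets=[0, 0, 0, 0, 0, 4, 1, 0, 0, 0, 0, 0, 8, 1, 0, 0, 0, 0, 0, 12, 1, 0, 0, 0, 0, 0, 15, 1, 0, 0, 0, 0, 0, 17, 1, 0, 0, 0, 0, 0, 19, 1, 0, 0, 0, 0, 0, 21, 1, 0, 0, 0, 0, 0, 22, 1, 0, 0, 0, 0, 0, 23, 1, 0, 0, 0, 0, 0, 24, 1, 0, 0, 0, 0, 0, 25, 1, 0, 0, 0, 0, 0, 25, 1, 0, 0, 0, 0, 0, 25, 1, 0, 0, 0, 0, 0, 25, 1])

```text
time: 4.9
tool_pos: [0.4835, 0.1964, 0.0406]
ee_rot: [3.142, -0.0, -0.0]
wrist_force: [-2.2, 0.1, 3.5]
width: 0.0005
finger_force: 1.7
```

```bash
python3 - <<'E'
from bench import robot
import numpy as np
F=[]
for i in range(6):
    s=robot.snapshot("side");o=robot.get_obs();F.append(o["wrist_force"])
print(o["time"],o["tool_pos"].round(4),o["ee_rot"].round(4),np.mean(F,0).round(2),np.std(F,0).round(2))
E
```

```text
5.2 [0.4835 0.1964 0.0405] [ 3.1415e+00 -1.0000e-04 -5.0000e-04] [-1.52 -0.38  3.6 ] [0.51 0.38 0.32]
```

```bash
python3 - <<'E'
import numpy as np
C=np.array([.23045,.07662]);p0=np.array([.4832,.1968])
t=np.linspace(.4445,-.1815,33)
p=C+.28*np.c_[np.cos(t),np.sin(t)]
d=(p-p0)*1000
for i in (slice(0,17),slice(16,33)):
    e=d[i]-d[i][0]; print([(round(a,1),round(-b,1)) for a,b in e.tolist()])
E
```

```text
[(0.0, -0.0), (2.3, 5.0), (4.5, 10.0), (6.6, 15.0), (8.6, 20.1), (10.5, 25.3), (12.4, 30.4), (14.1, 35.6), (15.7, 40.9), (17.2, 46.1), (18.6, 51.4), (19.9, 56.8), (21.1, 62.1), (22.2, 67.5), (23.1, 72.9), (24.0, 78.3), (24.8, 83.7)]
[(0.0, -0.0), (0.7, 5.4), (1.2, 10.9), (1.7, 16.3), (2.0, 21.8), (2.3, 27.3), (2.4, 32.8), (2.4, 38.2), (2.3, 43.7), (2.1, 49.2), (1.8, 54.7), (1.4, 60.1), (0.9, 65.6), (0.3, 71.0), (-0.4, 76.4), (-1.2, 81.9), (-2.2, 87.3)]
```

Request:
arm_command(targets=[0, 0, 0, 1, 2, 0, 1, 0, 0, 0, 2.3, 5, 0, 1, 0, 0, 0, 4.5, 10, 0, 1, 0, 0, 0, 6.6, 15, 0, 1, 0, 0, 0, 8.6, 20, 0, 1, 0, 0, 0, 10.5, 25.3, 0, 1, 0, 0, 0, 12.4, 30.4, 0, 1, 0, 0, 0, 14.1, 35.6, 0, 1, 0, 0, 0, 15.7, 40.9, 0, 1, 0, 0, 0, 17.2, 46.1, 0, 1, 0, 0, 0, 18.6, 51.4, 0, 1, 0, 0, 0, 19.9, 56.8, 0, 1, 0, 0, 0, 21.1, 62.1, 0, 1, 0, 0, 0, 22.2, 67.5, 0, 1, 0, 0, 0, 23.1, 72.9, 0, 1, 0, 0, 0, 24, 78.3, 0, 1, 0, 0, 0, 24.6, 82, 0, 1, 0, 0, 0, 24.8, 83.7, 0, 1, 0, 0, 0, 24.8, 83.7, 0, 1])

```text
time: 7.1
tool_pos: [0.5083, 0.1121, 0.0405]
ee_rot: [3.141, -0.0, -0.001]
wrist_force: [0.0, 1.7, 3.4]
width: 0.0007
finger_force: 1.7
```

```bash
python3 - <<'E'
from bench import robot
import numpy as np
F=[]
for i in range(4):
    s=robot.snapshot("side");o=robot.get_obs();F.append(o["wrist_force"])
print(o["time"],o["tool_pos"].round(4),o["ee_rot"].round(4),np.mean(F,0).round(2),np.std(F,0).round(2))
E
```

```text
7.3 [0.5083 0.1121 0.0405] [ 3.1403e+00 -3.0000e-04 -4.0000e-04] [0.15 0.15 3.91] [0.18 0.32 0.59]
```

Request:
arm_command(targets=[0, 0, 0, 0.3, 2, 0, 1, 0, 0, 0, 0.7, 5.4, 0, 1, 0, 0, 0, 1.2, 10.9, 0, 1, 0, 0, 0, 1.7, 16.3, 0, 1, 0, 0, 0, 2, 21.8, 0, 1, 0, 0, 0, 2.3, 27.3, 0, 1, 0, 0, 0, 2.4, 32.8, 0, 1, 0, 0, 0, 2.4, 38.2, 0, 1, 0, 0, 0, 2.3, 43.7, 0, 1, 0, 0, 0, 2.1, 49.2, 0, 1, 0, 0, 0, 1.8, 54.7, 0, 1, 0, 0, 0, 1.4, 60, 0, 1, 0, 0, 0, 0.9, 65.6, 0, 1, 0, 0, 0, 0.3, 71, 0, 1, 0, 0, 0, -0.4, 76.4, 0, 1, 0, 0, 0, -1.2, 81.5, 0, 1, 0, 0, 0, -1.9, 85, 0, 1, 0, 0, 0, -2.1, 86, 0, 1, 0, 0, 0, -2.1, 86, 0, 1, 0, 0, 0, -2.1, 86, 0, 1])

```text
time: 9.3
tool_pos: [0.506, 0.0262, 0.0404]
ee_rot: [3.14, 0.0, -0.0]
wrist_force: [1.8, 0.0, 3.5]
width: 0.001
finger_force: 1.7
```

```bash
python3 - <<'E'
from bench import robot
import numpy as np,cv2
F=[]
for i in range(5):
    s=robot.snapshot("side" if i<4 else "top");o=robot.get_obs();F.append(o["wrist_force"])
    cv2.imwrite("pics/end.png",s["color"][100:300,150:420,::-1].repeat(2,0).repeat(2,1))
print(o["time"],o["tool_pos"].round(4),o["ee_rot"].round(4),np.mean(F,0).round(2),np.std(F,0).round(2))
E
```

```text
9.55 [0.5061 0.0263 0.0404] [ 3.1405e+00  1.0000e-04 -3.0000e-04] [0.4  0.05 3.67] [0.25 0.26 0.16]
```

View pics/end.png

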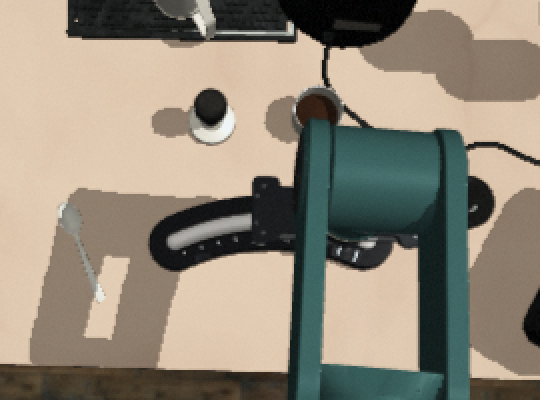

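The gripper now hides the clip (it was at about (328,195)). Its measured position matches the clip's, the push is 3.7 N, and the tamper (212,115), cup, spoon and leveller are where they were. I'm handing in.

```bash
python3 -c "
from bench import robot
print(robot.close_job())"
```

```text
the job is handed in; nothing more can be done
None
```

I handed the job in with the fingertips resting on the bar within about 1 mm of where I measured the clip, pressing at about 3.7 N after one unbroken stroke from the quiet end; the bystanders look unmoved, but no verdict came back.

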